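# Wedge the build platform tight in its finishing fixture

## Robot

A 6-joint arm with a two-finger parallel gripper is mounted at the origin on the work surface. World frame = base frame: x ahead of the robot, y to its left, z up, the work surface at z = 0. Lengths are in m, angles in rad, forces in N, time in s.
With the tool pointing down it reaches from about 0.375 to 0.975 m from the base axis. Payload 3.8 kg.
Tool frame: the origin (TCP) lies at the very end of the fingers, on their centre line; the grasp point (between the pads) lies 19 mm behind it; z points along the fingers, y is the direction in which the jaws open and shut (so a half turn about z gives the same grasp; the last joint's range is limited). The gripper opens to 85 mm and grips with 20 to 120 N. Pads are 22 mm wide; open, the fingers measure 114 mm over their backs; the gripper's body (76 mm by 85 mm) begins 54 mm behind the grasp point. The pads swing forward as they close: fully open they stand 13 mm farther back than shut.
Start: joints at [1.313, 0.264, 1.604, -0, 1.274, -0.037], TCP at [0.148, 0.659, 0.231] pointing down, gripper open.
Joint ranges: [-2.63, 2.63], [-0.94, 2.18], [0.31, 2.57], [-1.31, 4.45], [0, 2.66], [-2.55, 2.55]. Speed limits (rad/s): [2.57, 2.57, 3.14, 3.14, 3.14, 3.14].

## Interface

Orientations are given as a rotation vector (axis times angle).
In Python, from workcell import read_state, read_camera, camera_info, finish_job gives the robot as it stands. The module is installed in compiled form; this text tells all that it offers.
- The arm moves only by the tool play_rows, never from a script. Its argument "motion" is a list of rows, each a list of 5 numbers: the shift along the tool's x, y, z in units of 1000 mm (1.0 is 1000 mm), then the turn about the tool's z in units of 2 pi rad (1.0 is 2 pi rad), then the finger opening in mm, from 0 to 85.4. A call has 1 to 5 rows; each row shifts and turns the commanded pose from where the row before left it, along the tool's axes as they then stand; what a row does not reach is not made up. A row lasts 1/8 s, in which the tool goes at most 62.5 mm and 10.7 degrees, less where a joint would pass 70% of its speed; a pose out of reach is approached as far as the arm can. A call with a number of a shift or a turn outside -1 to 1 is refused whole. A call with a gripper value outside its range is refused whole. The fingers move at their own pace and stop on an object; "squeeze" is the grip in N (left out, the last holds). Time passes only in rows, so rows that do not move let the fingers close. It gives the time, the measured TCP pose, the force and the opening at its end, in the units of the state.
- read_state(): the state, without advancing time (a new reading comes with each control period).
- read_camera(name): name is "scene" or "top"; returns the picture (420x560x3 uint8, red, green, blue); there is no depth.
- camera_info(name): a dict with "intrinsics" (3x3 intrinsics, pixels), "pose" (4x4, takes a point from camera to world coordinates). Camera axes: x right, y down, z forward; pixel columns grow to the right and rows downward; lengths in m; the calibration is good to about 2 mm. A picture is of the moment at which its call begins. camera_info takes no time and is no camera call.
- finish_job(): hands the job in, once; it reports no verdict.
The state is a dict: "time": time; "q": joint angles; "joint_vel": joint speeds; "joint_torque": joint torques, N m; "tool_pos": TCP position; "tcp_rot": TCP orientation; "wrist_force": force on the tool from outside, world axes, zero at the start; "torque": the same for the moment, N m; "width": opening from 0.0 (shut) to 1.0 (fully open).
Only numpy, scipy, OpenCV 4.12 (cv2) and the standard library are available. Lean on these libraries where they do the work, as an engineer would, in place of code of your own. Each camera call takes 0.05 s, during which the arm holds its last target. There are 200 camera calls.

## Task

Take the aluminium wedge out of the rack, stand it narrow end down in the slot of the clamping fixture and let go of it. Then, with the closed gripper, tap or press it down with slow, gentle strokes until it stops moving forward, so that the build platform stays clamped tight against the stop. Do not drive it on hard after that (the platform must not be squeezed hard), and leave the other things where they are.

Things in the scene. Friction and masses are not known exactly. Their poses are not given: they have to be found in the camera images.
- wedge_head (a point): Centre of the head of the wedge: a loose plain aluminium piece, 131 mm tall, about 170 g, standing tip down in one of the rack's two pockets (which one varies). The head is a block 34 (x) x 34 (y) x 16 (z) mm; this point is 8 mm below its flat top, 123 mm above the tip. z points up to the head. The wedge is the same turned by half a turn.
- wedge_tip (a point): Centre of the wedge's narrow bottom end (10 x 34 mm); same axes. Under the head the wedge tapers on both x faces, from 33 mm thick to 10 mm at the tip over 115 mm (1 mm thinner per 5 mm). Its y faces are flat and parallel, 34 mm apart from top to tip.
- slot_mouth (a point): Centre of the slot's mouth, level with the tops of the two steel slot walls, 100 mm above the table. x points across the jaw and platform to the stop, y along the slot, z up. The slot is 15 to 16.5 mm wide (x) at the mouth at the start, narrows downwards with the wedge's taper, and is 42 mm long (y) between side cheeks whose tops lie 18 mm lower. The -x wall is fixed, the +x wall is the jaw.
- jaw: The sliding steel jaw, 40 mm wide, top 100 mm above the table; it slides along the fixture's x with about 1.5 N of friction and no spring, and its far face pushes the platform to the stop. Set in the slot, the wedge at first stands with its tip 25 to 33 mm below the mouth and stays when let go. Origin: on the table under the slot (when the jaw is fully back).
- platform: Loose grey build platform, plate 110 (x) x 90 (y) x 10 mm with printed samples and a 78 mm tall arch, lying on the fixture's base between jaw and stop with 1.5 to 11.6 mm of play. A press of about 3 to 10 N on the wedge pushes jaw and platform along; after 7 to 59 mm the wedge stops. Pressed there with 15 to 25 N it clamps well and holds by friction. Origin: centre of its underside.
- rack: Fixed white block 130 (x) x 74 (y) x 40 mm with two pockets 20 x 39 mm, 34 mm deep, 64 mm apart along x; one holds the wedge, the other the spacer. Origin: centre of its underside.
- spacer: Plain straight aluminium bar 15 x 34 x 110 mm, no taper and no head, standing in the other pocket; not to be used. Origin: centre of its underside.
- cup: Clear cup, 70 mm wide and 70 mm tall; a bystander. Origin: centre of its underside.
- bottle: White bottle with blue cap, 60 mm wide and 160 mm tall; a bystander. Origin: centre of its underside.
- jar: Amber jar, 64 mm wide and 70 mm tall; a bystander. Origin: centre of its underside.
- tray: Empty white open tray 120 x 180 x 30 mm; a bystander. Origin: centre of its underside.
- fixture: The fixed clamping fixture, on a grey base 235 x 104 x 12 mm. Origin: on the table under the slot's centre; axes as the slot's. A steel stop bar 20 x 90 x 30 mm is fixed across the base beyond the platform, its near face 147 to 155.6 mm from the slot's centre: it is set differently each time and its place is not reported.
- dish: Small glass dish, 60 mm wide and 18 mm tall; a bystander. Origin: centre of its underside.
- tweezers: Dark tweezers, 126 mm long, lying flat, 6 mm thick; a bystander. Origin: middle of the length, on the table.
- scraper: Wide-bladed scraper with a handle, lying flat; a bystander. Origin: within its length, on the table.
Mind the look-alikes: they are no part of the job. What is meant by the part that bears wedge_head is not blue or purple, and is the smaller of those in its own colour.

How it is judged:
By the outcome, as a careful person would: the job done as asked, in the order asked, and still so for the second after the job is handed in, with the robot touching nothing.
It also fails if it takes over 58 s, if anything falls off the work surface, if the arm or the gripper's body presses on something with over 40 N, if the wrist force passes 120 N, or if a joint passes its speed limit or range.

## Working session

There is one attempt and no reset: what is moved stays moved. The work goes in short steps, Python scripts to look and compute and a tool call to move; the robot and the scene stay as the last step left them, time stands still between calls to the robot, and variables do not carry over. Pictures are saved under pics/ and viewed, about 8 in all and at most 12, crops included, and the job is handed in when it is done.

Besides the shell and the picture viewer there is one more tool, called after "Call:" in YAML: its name, and indented under it one key for each argument. play_rows: Moves the arm, as the interface text tells. Shifts and turns lie within -1 to 1; 1 stands for 1000 mm of shift or 2 pi rad of turn. Its arguments: {"type":"object","properties":{"motion":{"type":"array","items":{"type":"array","items":{"type":"number"}}},"squeeze":{"type":"number"}},"required":["motion"]}

```bash
mkdir -p pics; cat > h.py <<'E'
import numpy as np, cv2
from workcell import *
def snap(n,f):
    im=read_camera(n); cv2.imwrite('pics/'+f,im[:,:,::-1]); return im
def ray(n,u,v,z):
    c=camera_info(n);K=np.array(c['intrinsics']);T=np.array(c['pose'])
    d=T[:3,:3]@np.linalg.solve(K,[u,v,1]);o=T[:3,3]
    return o+d*(z-o[2])/d[2]
def proj(n,p):
    c=camera_info(n);K=np.array(c['intrinsics']);T=np.array(c['pose'])
    q=K@(T[:3,:3].T@(np.array(p)-T[:3,3]));return q[:2]/q[2]
E
python3 - <<'E'
from h import *
a=snap('scene','s0.png');b=snap('top','t0.png')
for n in('scene','top'):
    c=camera_info(n);print(np.round(c['pose'],3),c['intrinsics'])
s=read_state();print(s)
E
```

```text
[[ 1.000e-03  6.030e-01 -7.980e-01  1.384e+00]
 [ 1.000e+00  1.800e-02  1.500e-02 -4.100e-02]
 [ 2.300e-02 -7.970e-01 -6.030e-01  7.190e-01]
 [ 0.000e+00  0.000e+00  0.000e+00  1.000e+00]] [[380.1722591    0.         274.50166253]
 [  0.         380.1722591  201.9997762 ]
 [  0.           0.           1.        ]]
[[ 0.01  -0.997  0.071  0.482]
 [-1.    -0.008  0.024 -0.041]
 [-0.024 -0.071 -0.997  1.214]
 [ 0.     0.     0.     1.   ]] [[423.94930224   0.         282.81903925]
 [  0.         423.94930224 209.89972315]
 [  0.           0.           1.        ]]
{'time': 0.1, 'q': array([ 1.31307575e+00,  2.64676447e-01,  1.60524624e+00, -2.17776909e-05,
        1.27370676e+00, -3.69298262e-02]), 'joint_vel': array([ 0.00020425, -0.00210001, -0.00451524, -0.00066251,  0.00050891,
       -0.00066632]), 'joint_torque': array([-3.82649678e-04, -5.16703320e+01, -3.68588984e+01, -8.49582830e-05,
        6.24072942e-03, -1.25950825e-05]), 'tool_pos': array([0.1476845 , 0.65796326, 0.2300827 ]), 'tcp_rot': array([-0.34607244, -3.12219139,  0.00316925]), 'wrist_force': array([-0.01206157, -0.17257126,  0.41986999]), 'torque': array([-0.03665164, -0.00450678, -0.04548927]), 'width': 1.001291667820267}
```

View pics/s0.png

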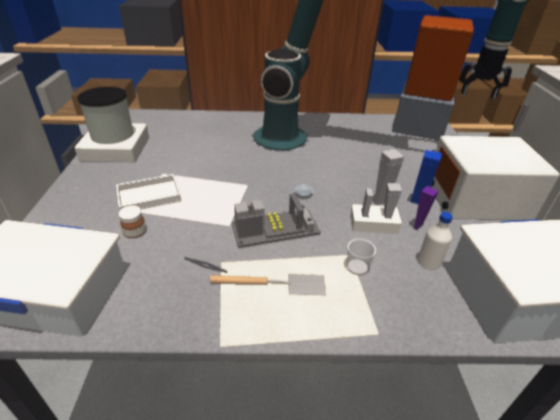

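View pics/t0.png

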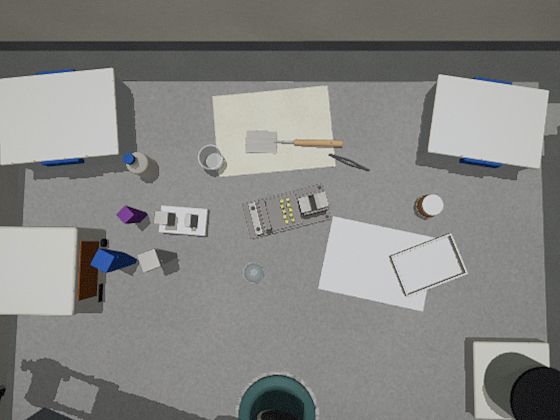

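```bash
python3 - <<'E'
import cv2,numpy as np
s=cv2.imread('pics/s0.png');t=cv2.imread('pics/t0.png')
r=lambda im,x,y,w,h:cv2.resize(im[y:y+h,x:x+w],(400,300),interpolation=cv2.INTER_CUBIC)
o=np.vstack([np.hstack([r(s,330,140,120,90),r(s,220,180,120,90)]),np.hstack([r(t,120,180,100,75),r(t,235,175,100,75)])])
cv2.imwrite('pics/c0.png',o)
E
```

```text
(no output)
```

View pics/c0.png

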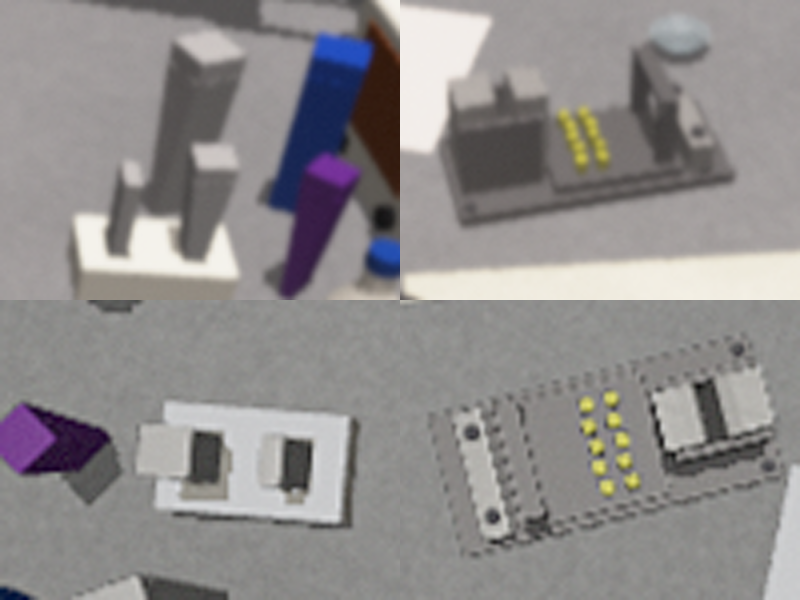

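```bash
python3 - <<'E'
from h import *
from scipy.ndimage import map_coordinates as mc
g=cv2.cvtColor(cv2.imread('pics/t0.png'),cv2.COLOR_BGR2GRAY).astype(float)
def prof(c,d,L,W):
    d=np.array(d)/np.hypot(*d);n=np.array([-d[1],d[0]])
    t=np.arange(-L,L+.1,.5);w=np.arange(-W,W+.1,.5)
    P=np.array(c)[:,None,None]+d[:,None,None]*t[None,:,None]+n[:,None,None]*w[None,None,:]
    return t,mc(g,[P[1],P[0]],order=1).mean(1)
a=np.radians(-13.5);d=(np.cos(a),np.sin(a))
c=(314.3,202.7)   # slot guess
t,p=prof(c,d,17,5);print('slot x',[(x,int(y)) for x,y in zip(t,p)])
for off in(-6,6):
    cc=np.array(c)+np.array(d)*off
    t,p=prof(cc,(-d[1],d[0]),15,2);print('wall y',off,[(x,int(y)) for x,y in zip(t,p)])
a=np.radians(4.9);d=(np.cos(a),np.sin(a))
c=(161,218)
t,p=prof(c,d,11,3);print('head x',[(x,int(y)) for x,y in zip(t,p)])
t,p=prof((159,218),(-d[1],d[0]),13,2);print('head y',[(x,int(y)) for x,y in zip(t,p)])
for off in(0,12,22,-15):
    pass
print(ray('top',161,218,.137),ray('top',314.3,202.7,.1))
for z in(0.,.1,.137):
    print(z,np.linalg.norm(ray('top',300,200,z)-ray('top',310,200,z))*100,'mm/px')
E
python3 - <<'E'
import cv2,numpy as np
t=cv2.imread('pics/t0.png')
r=lambda x,y:cv2.resize(t[y:y+44,x:x+36],(400,489),interpolation=cv2.INTER_NEAREST)
cv2.imwrite('pics/c1.png',np.hstack([r(148,198),r(296,180)]))
E
```

```text
slot x [(np.float64(-17.0), 116), (np.float64(-16.5), 89), (np.float64(-16.0), 65), (np.float64(-15.5), 79), (np.float64(-15.0), 134), (np.float64(-14.5), 173), (np.float64(-14.0), 184), (np.float64(-13.5), 187), (np.float64(-13.0), 185), (np.float64(-12.5), 182), (np.float64(-12.0), 181), (np.float64(-11.5), 180), (np.float64(-11.0), 180), (np.float64(-10.5), 181), (np.float64(-10.0), 181), (np.float64(-9.5), 181), (np.float64(-9.0), 179), (np.float64(-8.5), 178), (np.float64(-8.0), 178), (np.float64(-7.5), 178), (np.float64(-7.0), 179), (np.float64(-6.5), 182), (np.float64(-6.0), 180), (np.float64(-5.5), 165), (np.float64(-5.0), 137), (np.float64(-4.5), 106), (np.float64(-4.0), 81), (np.float64(-3.5), 68), (np.float64(-3.0), 67), (np.float64(-2.5), 68), (np.float64(-2.0), 69), (np.float64(-1.5), 69), (np.float64(-1.0), 67), (np.float64(-0.5), 63), (np.float64(0.0), 68), (np.float64(0.5), 90), (np.float64(1.0), 126), (np.float64(1.5), 155), (np.float64(2.0), 168), (np.float64(2.5), 171), (np.float64(3.0), 170), (np.float64(3.5), 168), (np.float64(4.0), 168), (np.float64(4.5), 171), 
[... 5535 characters left out ...]
180), (np.float64(2.5), 181), (np.float64(3.0), 181), (np.float64(3.5), 182), (np.float64(4.0), 183), (np.float64(4.5), 179), (np.float64(5.0), 172), (np.float64(5.5), 163), (np.float64(6.0), 155), (np.float64(6.5), 158), (np.float64(7.0), 162), (np.float64(7.5), 163), (np.float64(8.0), 163), (np.float64(8.5), 163), (np.float64(9.0), 164), (np.float64(9.5), 164), (np.float64(10.0), 164), (np.float64(10.5), 163), (np.float64(11.0), 163), (np.float64(11.5), 165), (np.float64(12.0), 166), (np.float64(12.5), 165), (np.float64(13.0), 163)]
[0.53520108 0.29700069 0.137     ] [ 0.58091763 -0.09681432  0.1       ]
0.0 2.870449733710849 mm/px
0.1 2.6340321669842535 mm/px
0.137 2.546557667295414 mm/px
```

View pics/c1.png

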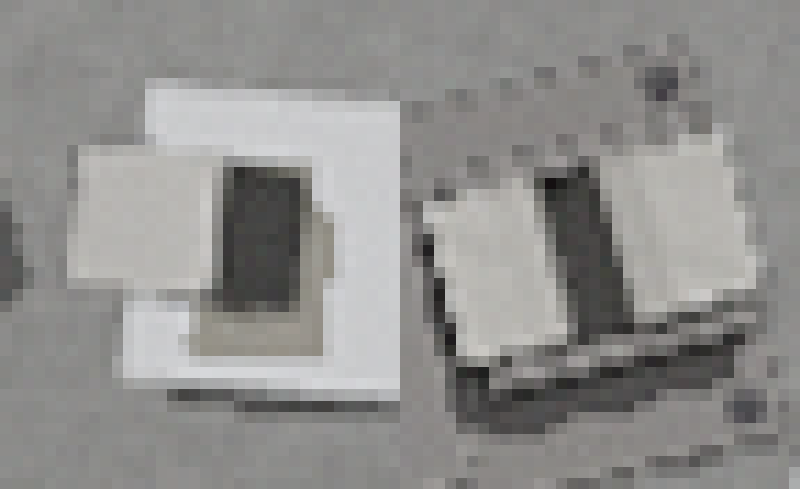

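```bash
cat >> h.py <<'E'
def tri(us,ut):
    A=[];b=[]
    for n,u in(('scene',us),('top',ut)):
        c=camera_info(n);K=np.array(c['intrinsics']);T=np.array(c['pose'])
        d=T[:3,:3]@np.linalg.solve(K,[*u,1]);d/=np.linalg.norm(d);P=np.eye(3)-np.outer(d,d)
        A.append(P);b.append(P@T[:3,3])
    return np.linalg.lstsq(np.vstack(A),np.hstack(b),rcond=None)[0]
E
python3 - <<'E'
from h import *
from scipy.spatial.transform import Rotation as R
print('tower',tri((392,155),(149,261)),'blue',tri((432,155),(103,260)),'purple',tri((429,190),(126,214)))
print('wedge head top tri',tri((393.5,187),(160.6,216.9)))
w=ray('top',160.6,216.9,.137);s=ray('top',312,201.8,.1);print('w',w,'s',s)
print('proj to scene: w',proj('scene',w),'slot',proj('scene',s))
def ang(c,a,z):
    d=np.array([np.cos(np.radians(a)),np.sin(np.radians(a))])*20
    v=ray('top',*(np.array(c)+d),z)-ray('top',*(np.array(c)-d),z);return np.degrees(np.arctan2(v[1],v[0]))
print('rackx',ang((182,221),4.9,.04),'fixx',ang((300,205),-13.6,.05))
st=read_state();print(R.from_rotvec(st['tcp_rot']).as_matrix().round(4))
E
```

```text
tower [0.42735063 0.31220037 0.17372799] blue [0.42887536 0.4260421  0.17694497] purple [0.54515314 0.39023531 0.13493562]
wedge head top tri [0.53785164 0.29717509 0.13804731]
w [0.53801354 0.29811933 0.137     ] s [ 0.58325027 -0.09075248  0.1       ]
proj to scene: w [394.00736511 187.32743183] slot [249.84029901 205.80086013]
rackx -94.35768565863161 fixx -75.89218419046851
[[-9.757e-01  2.190e-01 -5.000e-04]
 [ 2.190e-01  9.757e-01 -2.000e-03]
 [ 1.000e-04 -2.000e-03 -1.000e+00]]
```

```bash
cat >> h.py <<'E'
from scipy.spatial.transform import Rotation as R
def plan(p,yaw,n,w,last=0):
    """rows from measured pose to p with tool-y line at yaw (deg, mod 180), n rows, fingers w"""
    s=read_state();q=s['tool_pos'].copy();M=R.from_rotvec(s['tcp_rot']).as_matrix()
    y0=np.degrees(np.arctan2(M[1,1],M[0,1]));dy=(yaw-y0+90)%180-90
    print('yaw',y0,'turn',dy)
    rows=[]
    for i in range(n):
        d=M.T@((np.array(p)-q)/(n-i)); t=-dy/(n-i)/360
        r=[*np.round(d,4),round(t,4)];q=q+M@np.array(r[:3]);dy+=r[3]*360
        M=M@R.from_euler('z',r[3]*2*np.pi).as_matrix();rows.append([float(x) for x in r]+[w])
    for k in range(0,n,5):print(rows[k:k+5])
    print('end',q.round(4),'left',dy)
E
python3 -c "
from h import *
plan([.538,.298,.25],-4.36,15,55)"
```

```text
yaw 77.34999158713913 turn -81.70999158713913
[[-0.0306, -0.0177, -0.0013, 0.0151, 55], [-0.0322, -0.0147, -0.0013, 0.0151, 55], [-0.0334, -0.0116, -0.0013, 0.0151, 55], [-0.0344, -0.0084, -0.0013, 0.0151, 55], [-0.035, -0.0051, -0.0013, 0.0151, 55]]
[[-0.0354, -0.0018, -0.0013, 0.0151, 55], [-0.0354, 0.0016, -0.0013, 0.0152, 55], [-0.0351, 0.005, -0.0013, 0.0151, 55], [-0.0344, 0.0082, -0.0013, 0.0152, 55], [-0.0335, 0.0115, -0.0013, 0.0151, 55]]
[[-0.0322, 0.0146, -0.0013, 0.0152, 55], [-0.0307, 0.0176, -0.0013, 0.0151, 55], [-0.0289, 0.0205, -0.0013, 0.0152, 55], [-0.0268, 0.0231, -0.0013, 0.0151, 55], [-0.0245, 0.0256, -0.0012, 0.0152, 55]]
end [0.538 0.298 0.25 ] left 0.010008412860883276
```

Call:
play_rows:
  motion:
    - [-0.031, -0.018, -0.001, 0.015, 55]
    - [-0.032, -0.015, -0.001, 0.015, 55]
    - [-0.033, -0.012, -0.001, 0.015, 55]
    - [-0.034, -0.008, -0.001, 0.015, 55]
    - [-0.035, -0.005, -0.001, 0.015, 55]
  squeeze: 40

```text
time: 0.72
tool_pos: [0.278, 0.5375, 0.2357]
tcp_rot: [-1.07, -2.954, 0.002]
wrist_force: [0.5, 0.1, -0.3]
width: 0.643
```

Call:
play_rows:
  motion:
    - [-0.035, -0.002, -0.001, 0.015, 55]
    - [-0.035, 0.002, -0.001, 0.015, 55]
    - [-0.035, 0.005, -0.001, 0.015, 55]
    - [-0.034, 0.008, -0.001, 0.015, 55]
    - [-0.033, 0.012, -0.001, 0.015, 55]

```text
time: 1.35
tool_pos: [0.4079, 0.4197, 0.2407]
tcp_rot: [-1.73, -2.622, 0.002]
wrist_force: [-1.0, -0.0, -0.6]
width: 0.645
```

```bash
python3 -c "
from h import *
plan([.538,.298,.25],-4.36,5,55)"
```

```text
yaw 23.173092489856142 turn -27.533092489856145
[[-0.0326, 0.0143, -0.0019, 0.0153, 55], [-0.0311, 0.0174, -0.0018, 0.0153, 55], [-0.0293, 0.0203, -0.0019, 0.0153, 55], [-0.0272, 0.023, -0.0018, 0.0153, 55], [-0.0248, 0.0256, -0.0019, 0.0153, 55]]
end [0.538 0.298 0.25 ] left 0.006907510143852491
```

Call:
play_rows:
  motion:
    - [-0.032, 0.0145, -0.0015, 0.0153, 55]
    - [-0.031, 0.0175, -0.0015, 0.0153, 55]
    - [-0.029, 0.0205, -0.0015, 0.0153, 55]
    - [-0.0265, 0.023, -0.0015, 0.0152, 55]
    - [-0.0245, 0.0255, -0.0015, 0.0152, 55]

```text
time: 1.98
tool_pos: [0.5384, 0.3007, 0.2482]
tcp_rot: [-2.303, -2.136, 0.001]
wrist_force: [-0.2, 0.4, 1.0]
width: 0.644
```

Call:
play_rows:
  motion:
    - [0, 0, 0, 0, 55]
    - [0, 0, 0, 0, 55]

```text
time: 2.22
tool_pos: [0.5374, 0.3017, 0.2482]
tcp_rot: [-2.299, -2.14, 0.002]
wrist_force: [-0.3, 0.2, -0.2]
width: 0.643
```

```bash
python3 - <<'E'
from h import *
plan([.538,.298,.25],-4.36,1,55)
s=snap('scene','s1.png');t=snap('top','t1.png')
r=lambda im,x,y,w,h:cv2.resize(im[y:y+h,x:x+w],(400,400),interpolation=cv2.INTER_CUBIC)
cv2.imwrite('pics/c2.png',np.hstack([r(s,330,100,140,140),r(t,110,160,120,120)])[:,:,::-1])
E
```

```text
yaw -4.104880526214955 turn -0.25511947378504374
[[-0.0036, 0.0009, -0.0018, 0.0007, 55]]
end [0.538 0.298 0.25 ] left -0.003119473785043736
```

View pics/c2.png

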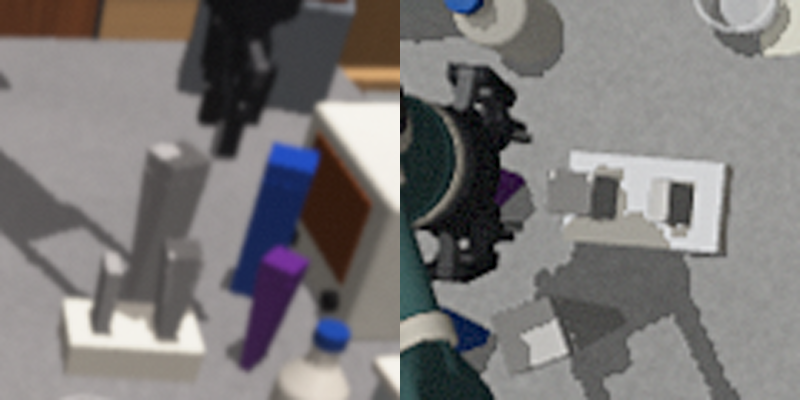

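```bash
python3 - <<'E'
from h import *
for z in(.25,.137):print(z,proj('scene',[.5374,.3017,z]),proj('top',[.5374,.3017,z]))
E
```

```text
0.25 [404.84529968 150.60985788] [143.73217439 214.45762004]
0.137 [395.2638837  187.22213808] [159.20574183 217.127005  ]
```

Call:
play_rows:
  motion:
    - [-0.0035, 0.001, 0.02, 0.0007, 55]
    - [0, 0, 0.033, 0, 55]
    - [0, 0, 0.033, 0, 55]
    - [0, 0, 0.033, 0, 55]
    - [0, 0, 0.028, 0, 55]

```text
time: 2.95
tool_pos: [0.5368, 0.2978, 0.0987]
tcp_rot: [-2.303, -2.136, 0.004]
wrist_force: [-0.5, -0.3, -0.2]
width: 0.643
```

Call:
play_rows:
  motion:
    - [0, 0, 0, 0, 55]
    - [0, 0, 0, 0, 25]
    - [0, 0, 0, 0, 25]
    - [0, 0, 0, 0, 25]
    - [0, 0, 0, 0, 25]
  squeeze: 40

```text
time: 3.58
tool_pos: [0.5392, 0.2983, 0.1026]
tcp_rot: [2.304, 2.135, 0.002]
wrist_force: [-0.4, -0.1, 0.6]
width: 0.394
```

Call:
play_rows:
  motion:
    - [0, 0, 0, 0, 25]
    - [0, 0, 0, 0, 25]
    - [0, 0, -0.01, 0, 25]
    - [0, 0, -0.015, 0, 25]
    - [0, 0, -0.02, 0, 25]

```text
time: 4.2
tool_pos: [0.5384, 0.2979, 0.1476]
tcp_rot: [-2.304, -2.135, 0.001]
wrist_force: [-0.0, -1.0, -1.8]
width: 0.389
```

Call:
play_rows:
  motion:
    - [0, 0, -0.03, 0, 25]
    - [0, 0, -0.03, 0, 25]
    - [0, 0, -0.025, 0, 25]
    - [0, 0, -0.005, 0, 25]
    - [0, 0, 0, 0, 25]

```text
time: 4.82
tool_pos: [0.5388, 0.2981, 0.2373]
tcp_rot: [2.304, 2.135, 0.001]
wrist_force: [0.5, 0.6, -2.0]
width: 0.39
```

```bash
python3 - <<'E'
from h import *
plan([.5833,-.0908,.235],14.1,15,25)
E
```

```text
yaw -4.369517908676921 turn 18.46951790867692
[[-0.0256, 0.0049, 0.0001, -0.0034, 25], [-0.0257, 0.0044, 0.0001, -0.0034, 25], [-0.0258, 0.0038, 0.0002, -0.0034, 25], [-0.0259, 0.0033, 0.0001, -0.0034, 25], [-0.026, 0.0027, 0.0002, -0.0034, 25]]
[[-0.026, 0.0022, 0.0001, -0.0034, 25], [-0.026, 0.0016, 0.0002, -0.0034, 25], [-0.0261, 0.0011, 0.0001, -0.0034, 25], [-0.0261, 0.0005, 0.0002, -0.0034, 25], [-0.0261, -0.0, 0.0001, -0.0035, 25]]
[[-0.0261, -0.0006, 0.0002, -0.0034, 25], [-0.0261, -0.0012, 0.0001, -0.0035, 25], [-0.026, -0.0018, 0.0002, -0.0034, 25], [-0.026, -0.0023, 0.0001, -0.0035, 25], [-0.026, -0.0029, 0.0002, -0.0034, 25]]
end [ 0.5833 -0.0908  0.235 ] left 0.001517908676918367
```

Call:
play_rows:
  motion:
    - [-0.0255, 0.005, 0, -0.0034, 25]
    - [-0.0255, 0.0045, 0, -0.0034, 25]
    - [-0.026, 0.004, 0, -0.0034, 25]
    - [-0.026, 0.0035, 0, -0.0034, 25]
    - [-0.026, 0.003, 0, -0.0034, 25]

```text
time: 5.45
tool_pos: [0.5533, 0.1673, 0.2348]
tcp_rot: [-2.185, -2.255, 0.005]
wrist_force: [-0.5, -0.6, -2.8]
width: 0.391
```

Call:
play_rows:
  motion:
    - [-0.026, 0.002, 0, -0.0034, 25]
    - [-0.026, 0.0015, 0, -0.0034, 25]
    - [-0.026, 0.001, 0, -0.0034, 25]
    - [-0.026, 0.0005, 0, -0.0034, 25]
    - [-0.026, 0, 0, -0.0034, 25]

```text
time: 6.08
tool_pos: [0.5678, 0.0382, 0.2348]
tcp_rot: [-2.061, -2.368, 0.003]
wrist_force: [-0.2, 0.2, -2.3]
width: 0.39
```

Call:
play_rows:
  motion:
    - [-0.026, -0.0005, 0, -0.0034, 25]
    - [-0.026, -0.001, 0, -0.0034, 25]
    - [-0.026, -0.002, 0, -0.0034, 25]
    - [-0.026, -0.0025, 0, -0.0034, 25]
    - [-0.025, -0.003, 0, -0.0034, 25]

```text
time: 6.7
tool_pos: [0.582, -0.0902, 0.2347]
tcp_rot: [-1.932, -2.474, 0.002]
wrist_force: [-0.1, 0.3, -2.3]
width: 0.394
```

Call:
play_rows:
  motion:
    - [0, 0, 0, 0, 25]
    - [0, 0, 0, 0, 25]
    - [0, 0, 0, 0, 25]
    - [0, 0, 0, 0, 25]

```text
time: 7.2
tool_pos: [0.583, -0.0887, 0.2367]
tcp_rot: [-1.933, -2.476, -0.0]
wrist_force: [0.1, 0.3, -1.5]
width: 0.392
```

```bash
python3 - <<'E'
from h import *
plan([.5833,-.0908,.235],14.1,1,25)
s=snap('scene','s2.png');t=snap('top','t2.png')
p=read_state()['tool_pos'];tip=p-[0,0,.0966]
print('tip proj',proj('scene',tip),'slot',proj('scene',[.5833,-.0908,.1]))
r=lambda im,x,y,w,h:cv2.resize(im[y:y+h,x:x+w],(400,500),interpolation=cv2.INTER_CUBIC)
cv2.imwrite('pics/c3.png',np.hstack([r(s,210,140,80,100),r(t,260,130,104,130)])[:,:,::-1])
E
```

```text
yaw 14.043947803919085 turn 0.05605219608091261
[[-0.0021, -0.0002, 0.0017, -0.0002, 25]]
end [ 0.5833 -0.0908  0.235 ] left -0.0159478039190874
tip proj [250.29605747 193.50739931] slot [249.82147476 205.81197599]
```

View pics/c3.png

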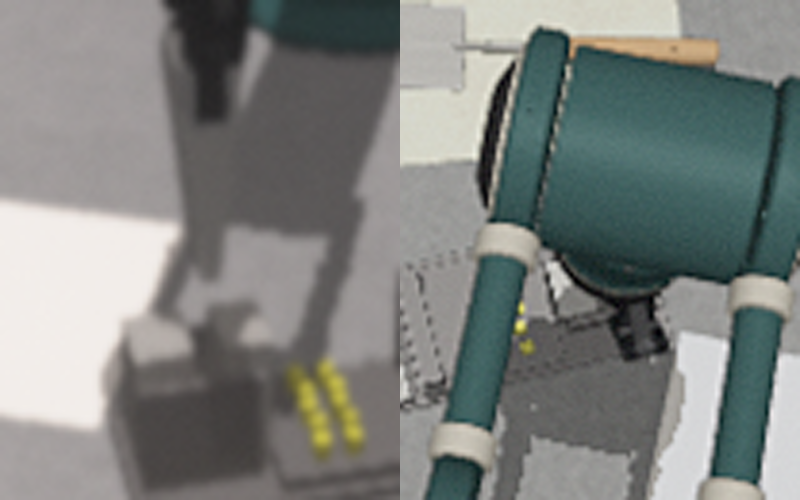

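Call:
play_rows:
  motion:
    - [-0.002, 0, 0.01, 0, 25]
    - [0, 0, 0.01, 0, 25]
    - [0, 0, 0.01, 0, 25]
    - [0, 0, 0, 0, 25]
    - [0, 0, 0, 0, 25]

```text
time: 7.92
tool_pos: [0.5836, -0.0915, 0.2067]
tcp_rot: [-1.934, -2.475, 0.0]
wrist_force: [-0.0, -0.9, -2.0]
width: 0.388
```

```bash
python3 - <<'E'
from h import *
plan([.5833,-.0908,.205],14.1,1,25)
s=snap('scene','s3.png')
p=read_state()['tool_pos'];tip=p-[0,0,.0966]
a=np.radians(14.1);y=np.array([np.cos(a),np.sin(a),0])
print('tip front',proj('scene',tip+y*.017),'slot front',proj('scene',np.array([.5833,-.0908,.1])+y*.02))
cv2.imwrite('pics/c4.png',cv2.resize(s[155:230,220:290],(700,750)[:2],interpolation=cv2.INTER_CUBIC)[:590,:,::-1])
E
```

```text
yaw 13.985535167586836 turn 0.1144648324131623
[[0.0007, -0.0001, 0.0017, -0.0003, 25]]
end [ 0.5833 -0.0908  0.205 ] left 0.006464832413162314
tip front [250.74197571 206.64368208] slot front [251.30899134 210.37249752]
```

View pics/c4.png

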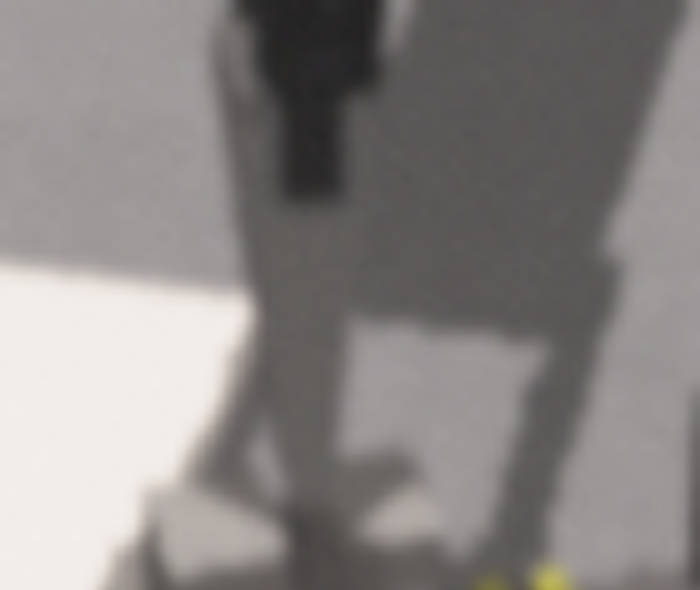

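Call:
play_rows:
  motion:
    - [0.001, 0, 0.004, 0, 25]
    - [0, 0, 0.005, 0, 25]
    - [0, 0, 0.005, 0, 25]
    - [0, 0, 0.003, 0, 25]
    - [0, 0, 0, 0, 25]

```text
time: 8.6
tool_pos: [0.583, -0.0904, 0.1892]
tcp_rot: [-1.934, -2.475, 0.001]
wrist_force: [-0.3, 0.2, -0.8]
width: 0.393
```

Call:
play_rows:
  motion:
    - [0, 0, 0.003, 0, 25]
    - [0, 0, 0.003, 0, 25]
    - [0, 0, 0.003, 0, 25]
    - [0, 0, 0.002, 0, 25]
    - [0, 0, 0, 0, 25]

```text
time: 9.22
tool_pos: [0.5832, -0.0905, 0.1785]
tcp_rot: [-1.934, -2.475, 0.0]
wrist_force: [-0.1, -0.4, -1.6]
width: 0.389
```

Call:
play_rows:
  motion:
    - [0, 0, 0.002, 0, 25]
    - [0, 0, 0.002, 0, 25]
    - [0, 0, 0, 0, 25]

```text
time: 9.6
tool_pos: [0.5834, -0.0906, 0.1747]
tcp_rot: [1.934, 2.475, -0.0]
wrist_force: [0.8, -1.7, -1.9]
width: 0.396
```

Call:
play_rows:
  motion:
    - [0, 0, 0.001, 0, 25]
    - [0, 0, 0.001, 0, 25]
    - [0, 0, 0, 0, 25]

```text
time: 9.98
tool_pos: [0.5835, -0.0907, 0.1729]
tcp_rot: [1.934, 2.475, 0.0]
wrist_force: [1.1, -1.2, -1.5]
width: 0.392
```

Call:
play_rows:
  motion:
    - [0, 0, 0.001, 0, 25]
    - [0, 0, 0.001, 0, 25]
    - [0, 0, 0, 0, 25]

```text
time: 10.35
tool_pos: [0.5834, -0.0905, 0.1707]
tcp_rot: [1.934, 2.475, 0.0]
wrist_force: [1.0, -1.8, -1.4]
width: 0.39
```

Call:
play_rows:
  motion:
    - [-0.001, 0, 0, 0, 25]
    - [0, 0, 0, 0, 25]

```text
time: 10.6
tool_pos: [0.5831, -0.0911, 0.1704]
tcp_rot: [-1.934, -2.474, 0.0]
wrist_force: [-0.4, 0.5, -1.7]
width: 0.394
```

Call:
play_rows:
  motion:
    - [0, 0, 0.001, 0, 25]
    - [0, 0, 0.001, 0, 25]
    - [0, 0, 0, 0, 25]

```text
time: 10.98
tool_pos: [0.5834, -0.0913, 0.1685]
tcp_rot: [-1.934, -2.475, 0.0]
wrist_force: [-0.9, -0.5, -2.4]
width: 0.395
```

Call:
play_rows:
  motion:
    - [0, 0, 0.001, 0, 25]
    - [0, 0, 0.001, 0, 25]
    - [0, 0, 0, 0, 25]

```text
time: 11.35
tool_pos: [0.5836, -0.0913, 0.1668]
tcp_rot: [-1.934, -2.475, -0.0]
wrist_force: [-0.0, 1.1, -1.5]
width: 0.39
```

Call:
play_rows:
  motion:
    - [0, 0, 0.001, 0, 25]
    - [0, 0, 0.001, 0, 25]
    - [0, 0, 0, 0, 25]

```text
time: 11.72
tool_pos: [0.5838, -0.0913, 0.1651]
tcp_rot: [1.934, 2.475, 0.001]
wrist_force: [0.2, 1.9, 2.4]
width: 0.392
```

Call:
play_rows:
  motion:
    - [0, 0, 0, 0, 36]
    - [0, 0, 0, 0, 40]
    - [0, 0, 0, 0, 55]
    - [0, 0, 0, 0, 55]
    - [0, 0, 0, 0, 55]

```text
time: 12.35
tool_pos: [0.5836, -0.0915, 0.1648]
tcp_rot: [1.934, 2.475, -0.0]
wrist_force: [-0.6, -0.7, 0.2]
width: 0.642
```

Call:
play_rows:
  motion:
    - [0, 0, -0.01, 0, 55]
    - [0, 0, -0.02, 0, 55]
    - [0, 0, -0.025, 0, 55]
    - [0, 0, -0.025, 0, 55]
    - [0, 0, 0, 0, 55]

```text
time: 12.98
tool_pos: [0.5859, -0.0919, 0.2493]
tcp_rot: [1.93, 2.47, 0.005]
wrist_force: [-0.2, -1.0, -0.8]
width: 0.644
```

```bash
python3 - <<'E'
from h import *
s=snap('scene','s4.png');t=snap('top','t4.png');print(read_state()['tool_pos'])
r=lambda im,x,y,w,h:cv2.resize(im[y:y+h,x:x+w],(400,500),interpolation=cv2.INTER_CUBIC)
cv2.imwrite('pics/c5.png',np.hstack([r(s,210,140,88,110),r(t,260,140,88,110)])[:,:,::-1])
E
```

```text
[ 0.5837996  -0.09147601  0.24548595]
```

View pics/c5.png

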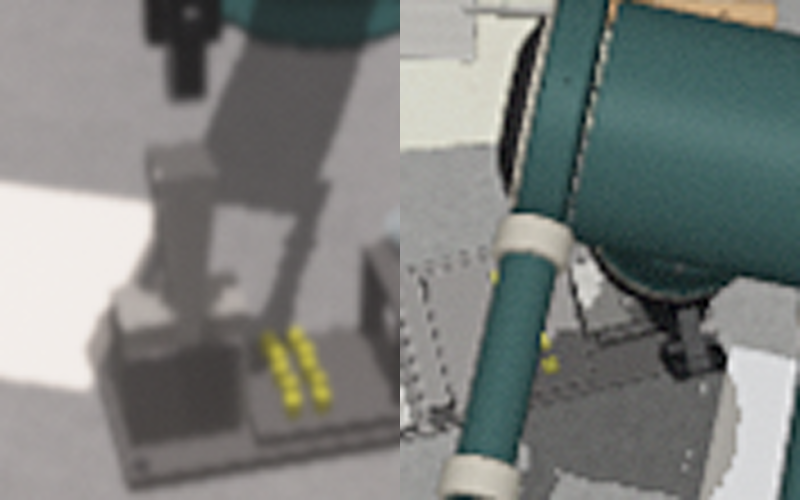

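Call:
play_rows:
  motion:
    - [0, 0, 0, 0, 0]
    - [0, 0, 0, 0, 0]
    - [0, 0, 0.01, 0, 0]
    - [0, 0, 0.01, 0, 0]
    - [0, 0, 0.01, 0, 0]

```text
time: 13.7
tool_pos: [0.5831, -0.0914, 0.2134]
tcp_rot: [-1.934, -2.475, 0.001]
wrist_force: [0.5, -0.6, -1.3]
width: 0.002
```

Call:
play_rows:
  motion:
    - [0, 0, 0.005, 0, 0]
    - [0, 0, 0.003, 0, 0]
    - [0, 0, 0.002, 0, 0]
    - [0, 0, 0.001, 0, 0]
    - [0, 0, 0.001, 0, 0]

```text
time: 14.32
tool_pos: [0.5838, -0.0915, 0.2031]
tcp_rot: [1.934, 2.475, 0.0]
wrist_force: [0.1, 0.2, 0.4]
width: 0.002
```

Call:
play_rows:
  motion:
    - [0, 0, 0.001, 0, 0]
    - [0, 0, 0.001, 0, 0]
    - [0, 0, 0.001, 0, 0]
    - [0, 0, 0.001, 0, 0]
    - [0, 0, 0.001, 0, 0]

```text
time: 14.95
tool_pos: [0.5836, -0.0915, 0.1977]
tcp_rot: [-1.934, -2.475, 0.0]
wrist_force: [0.1, -1.1, 0.3]
width: -0.003
```

Call:
play_rows:
  motion:
    - [0, 0, 0.001, 0, 0]
    - [0.0001, 0, 0.001, 0, 0]
    - [0.0001, 0, 0.001, 0, 0]
    - [0, 0, 0, 0, 0]

```text
time: 15.45
tool_pos: [0.5842, -0.0913, 0.196]
tcp_rot: [1.933, 2.474, 0.001]
wrist_force: [-0.4, 0.0, 4.9]
width: 0.005
```

Call:
play_rows:
  motion:
    - [0.0001, 0, 0.001, 0, 0]
    - [0.0001, 0, 0.001, 0, 0]
    - [0.0001, 0, 0.001, 0, 0]
    - [0.0001, 0, 0.001, 0, 0]

```text
time: 15.95
tool_pos: [0.5843, -0.0908, 0.1923]
tcp_rot: [1.933, 2.474, 0.002]
wrist_force: [-0.7, -0.1, 7.0]
width: 0.002
```

Call:
play_rows:
  motion:
    - [0.0001, 0, 0.001, 0, 0]
    - [0.0001, 0, 0.001, 0, 0]
    - [0.0001, 0, 0.001, 0, 0]
    - [0.0001, 0, 0.001, 0, 0]

```text
time: 16.45
tool_pos: [0.5843, -0.0905, 0.1884]
tcp_rot: [1.933, 2.474, 0.002]
wrist_force: [-0.9, 0.2, 7.4]
width: -0.0
```

Call:
play_rows:
  motion:
    - [0.0001, 0, 0.001, 0, 0]
    - [0.0001, 0, 0.001, 0, 0]
    - [0.0001, 0, 0.001, 0, 0]

```text
time: 16.82
tool_pos: [0.5843, -0.0902, 0.1854]
tcp_rot: [1.933, 2.474, 0.002]
wrist_force: [-0.1, 2.1, 6.6]
width: -0.0
```

Call:
play_rows:
  motion:
    - [0.0001, 0, 0.001, 0, 0]
    - [0.0001, 0, 0.001, 0, 0]
    - [0.0001, 0, 0.001, 0, 0]

```text
time: 17.2
tool_pos: [0.5843, -0.0898, 0.1824]
tcp_rot: [1.933, 2.474, 0.002]
wrist_force: [-1.2, 1.0, 7.2]
width: -0.003
```

Call:
play_rows:
  motion:
    - [0.0001, 0, 0.001, 0, 0]
    - [0.0001, 0, 0.001, 0, 0]
    - [0.0001, 0, 0.001, 0, 0]

```text
time: 17.58
tool_pos: [0.5843, -0.0895, 0.1794]
tcp_rot: [1.933, 2.474, 0.003]
wrist_force: [-0.4, 0.9, 6.5]
width: 0.0
```

Call:
play_rows:
  motion:
    - [0.0001, 0, 0.001, 0, 0]
    - [0.0001, 0, 0.001, 0, 0]
    - [0.0001, 0, 0.001, 0, 0]

```text
time: 17.95
tool_pos: [0.5842, -0.0892, 0.1764]
tcp_rot: [1.933, 2.473, 0.003]
wrist_force: [-0.5, 0.8, 6.4]
width: 0.004
```

Call:
play_rows:
  motion:
    - [0.0001, 0, 0.001, 0, 0]
    - [0.0001, 0, 0.001, 0, 0]
    - [0.0001, 0, 0.001, 0, 0]

```text
time: 18.32
tool_pos: [0.5842, -0.0889, 0.1735]
tcp_rot: [1.933, 2.473, 0.003]
wrist_force: [0.5, 1.3, 7.1]
width: 0.003
```

Call:
play_rows:
  motion:
    - [0.0001, 0, 0.001, 0, 0]
    - [0.0001, 0, 0.001, 0, 0]
    - [0.0001, 0, 0.001, 0, 0]

```text
time: 18.7
tool_pos: [0.5843, -0.0887, 0.1709]
tcp_rot: [1.933, 2.473, 0.003]
wrist_force: [-2.1, 1.1, 12.3]
width: -0.001
```

Call:
play_rows:
  motion:
    - [0, 0, 0.0005, 0, 0]
    - [0, 0, 0.0005, 0, 0]
    - [0, 0, 0, 0, 0]

```text
time: 19.08
tool_pos: [0.5844, -0.0886, 0.1708]
tcp_rot: [1.933, 2.473, 0.004]
wrist_force: [-2.5, 1.8, 12.8]
width: -0.001
```

Call:
play_rows:
  motion:
    - [0, 0, 0.0005, 0, 0]
    - [0, 0, 0.0005, 0, 0]
    - [0, 0, 0, 0, 0]

```text
time: 19.45
tool_pos: [0.5846, -0.0886, 0.1707]
tcp_rot: [1.932, 2.473, 0.004]
wrist_force: [-4.8, 2.1, 16.2]
width: 0.005
```

Call:
play_rows:
  motion:
    - [0, 0, 0.0005, 0, 0]
    - [0, 0, 0.0005, 0, 0]
    - [0, 0, 0, 0, 0]

```text
time: 19.82
tool_pos: [0.5849, -0.0885, 0.1706]
tcp_rot: [1.932, 2.472, 0.005]
wrist_force: [-3.9, 2.2, 19.3]
width: 0.003
```

Call:
play_rows:
  motion:
    - [0, 0, 0.0003, 0, 0]
    - [0, 0, 0, 0, 0]
    - [0, 0, 0, 0, 0]

```text
time: 20.2
tool_pos: [0.5849, -0.0885, 0.1706]
tcp_rot: [1.932, 2.472, 0.005]
wrist_force: [-5.8, 2.8, 21.3]
width: -0.003
```

Call:
play_rows:
  motion:
    - [0, 0, -0.003, 0, 0]
    - [0, 0, -0.005, 0, 0]
    - [0, 0, -0.015, 0, 0]
    - [0, 0, -0.03, 0, 0]
    - [0, 0, -0.03, 0, 0]

```text
time: 20.82
tool_pos: [0.5825, -0.0888, 0.2492]
tcp_rot: [-1.934, -2.475, 0.001]
wrist_force: [-0.8, -0.2, 0.0]
width: -0.0
```

Call:
play_rows:
  motion:
    - [0, 0.06, -0.01, 0, 0]
    - [0, 0.06, 0, 0, 0]
    - [0, 0.03, 0, 0, 0]
    - [0, 0, 0, 0, 0]

```text
time: 21.32
tool_pos: [0.7299, -0.0518, 0.2575]
tcp_rot: [-1.932, -2.476, 0.001]
wrist_force: [-0.7, -0.1, 0.0]
width: 0.003
```

```bash
python3 - <<'E'
from h import *
s=snap('scene','s5.png');t=snap('top','t5.png');print(read_state()['tool_pos'])
r=lambda im,x,y,w,h:cv2.resize(im[y:y+h,x:x+w],(400,400),interpolation=cv2.INTER_CUBIC)
cv2.imwrite('pics/c6.png',np.hstack([r(s,220,150,110,110),r(t,240,160,110,110)])[:,:,::-1])
E
```

```text
[ 0.72794922 -0.05256221  0.25796862]
```

View pics/c6.png

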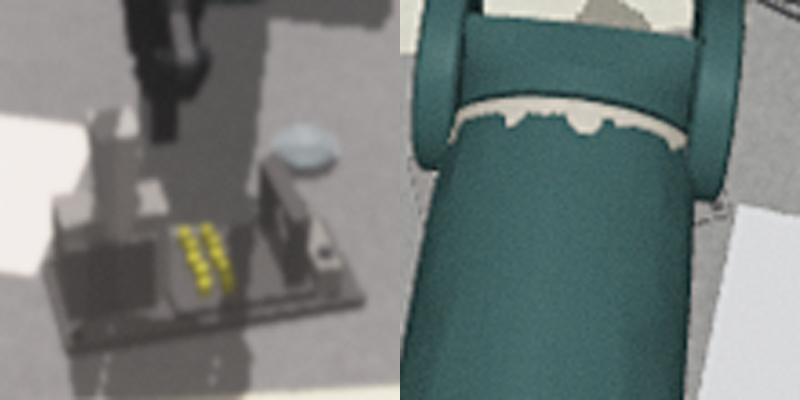

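Call:
play_rows:
  motion:
    - [-0.05, -0.02, 0, 0, 0]
    - [-0.055, -0.02, 0, 0, 0]
    - [-0.055, -0.03, 0, 0, 0]
    - [-0.055, -0.03, 0, 0, 0]
    - [-0.055, -0.03, 0, 0, 0]

```text
time: 22.05
tool_pos: [0.6656, -0.3474, 0.2594]
tcp_rot: [1.935, 2.475, -0.0]
wrist_force: [0.9, 0.3, 0.4]
width: -0.003
```

Call:
play_rows:
  motion:
    - [-0.05, 0, 0, 0, 0]
    - [-0.03, 0, 0, 0, 0]
    - [0, 0, 0, 0, 0]

```text
time: 22.42
tool_pos: [0.6851, -0.4259, 0.2583]
tcp_rot: [-1.939, -2.471, 0.001]
wrist_force: [0.1, 0.6, -0.1]
width: -0.001
```

```bash
python3 - <<'E'
from h import *
s=snap('scene','s6.png');t=snap('top','t6.png');print(read_state()['tool_pos'])
r=lambda im,x,y,w,h:cv2.resize(im[y:y+h,x:x+w],(400,300),interpolation=cv2.INTER_CUBIC)
o=np.vstack([np.hstack([r(s,220,160,120,90),r(t,240,180,100,75)]),np.hstack([cv2.resize(s,(400,300)),cv2.resize(t,(400,300))])])
cv2.imwrite('pics/c7.png',o[:,:,::-1])
E
```

```text
[ 0.68589939 -0.42293655  0.25867558]
```

View pics/c7.png

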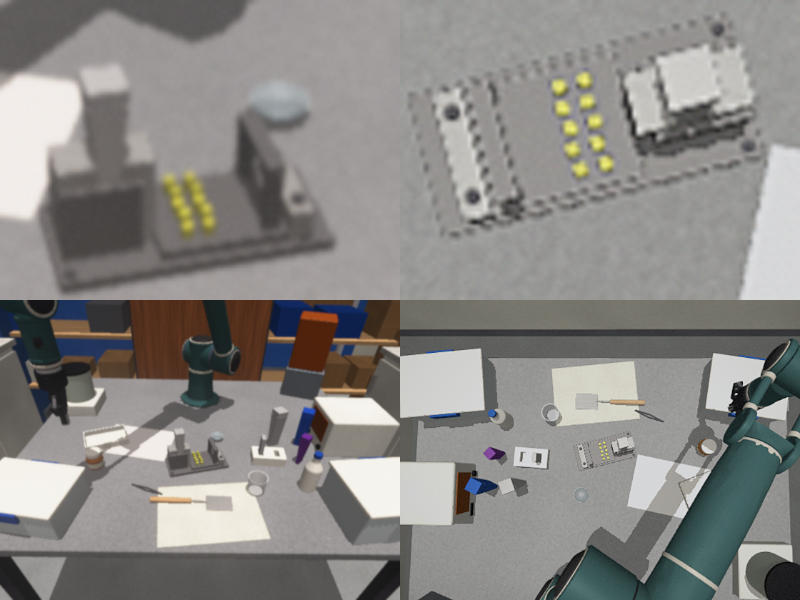

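```bash
python3 -c "
from workcell import *
print(finish_job())"
```

```text
the job is handed in; nothing more can be done
None
```

The wedge is in the slot, clamping the platform, and I handed the job in at about 22.5 s of the 58 s allowed; no verdict is reported.

- **Setting it:** I took the small plain-aluminium wedge from the rack's left pocket (left in the top view, nearest the purple part). I stood it in the slot with its tip about 31 mm below the mouth, let go, and it stayed upright.
- **Pressing it:** With the gripper shut, I pressed it down about 26 mm at 8 mm/s, needing roughly 7 N. It then stopped, and pressing harder from about 12 N to 21 N moved it only about 0.3 mm. I ended the press there, inside the 15–25 N you gave.
- **Last checks:** The final pictures show the wedge upright in the slot and the platform shifted toward the stop by roughly 4 mm. They show the spacer and the bystanders where they were. The arm is clear and touching nothing.
- **Not confirmed:** At this resolution I could not measure directly that the gap between platform and stop is zero. I infer the clamp from the abrupt force rise with no further motion. A sideways force of up to about 6 N also built up on the closed fingers during the final press.

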